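# Draw a jar tray out of a low bay with a drag hook

## Task

The tray of sample jars stands too deep in the low bay for the gripper. Take the drag hook, hook its claw over the tray's front lip and gently draw the tray forward until you feel it press on the sprung buffers hidden in the rails: the buffers must give clearly, but must not be pulled hard or bottomed out. Then unhook, leaving the tray against the buffers, and stand the hook upright on the worktop again, off the tray and the bay; do not touch the tray with the gripper or the arm, and leave the other things as they are.

Things in the scene. Friction and masses are not known exactly. Their poses are not given: they have to be found in the camera images.
- hook_grip (a point): Middle of the drag hook's handle, a black upright block 30 mm (x) by 24 mm (y), 62 mm tall with the foot; this point is 31 mm above the foot's underside. Grip it across y (24 mm) from above. Hook axes: x from handle to claw, z up. Centre of mass within 25 mm in front of this point.
- hook_tip (a point): Lowest point of the hook's claw, on its centre line: 165 mm in front of hook_grip along the hook's x and 30.5 mm below it. The claw is 8 mm thick and hangs straight down, 36 mm clear below the rod. Axes as hook_grip.
- tray_lip (a point): Middle of the top of the tray's front wall, 45 mm above the tray's underside. Tray axes: x into the bay, y left, z up. The wall reaches 2.5 mm either side of this point in x; a rim 5 mm tall on its top reaches 6.5 mm in front. Behind the wall is an empty pocket, from 2.5 to 50 mm behind this point, 132 mm wide, its floor 40 mm below this point.
- buffer (a joint): Travel (m) of the pair of linked rubber buffers hidden inside the rails, their place differs each time: 0 when free, grows as the tray presses them forward. Spring of 1 N per mm, so the pull rises by 1 N per mm over the drag; about 10 mm is right, 18 mm is bottomed out. When unhooked, the tray creeps back a few mm until its friction holds the spring.
- bay_roof_edge (a point): Middle of the lower front edge of the bay's roof, 130 mm above the worktop; the bay is fixed and turned like the tray (x into it, y left). Roof 10 mm thick, 204 mm wide, a tape roll and dish on it (20 mm tall). Side walls 168 mm apart. In front of the edge the open deck (10 mm thick, 196 mm wide, rails 32 mm tall) goes on for 108 mm.
- bottle: Bystander: lab bottle with blue screw cap, 57 mm wide, 110 mm tall; origin at the centre of its underside. Leave it alone.
- flask: Bystander: conical flask, 64 mm wide, 104 mm tall; origin at the centre of its underside. Leave it alone.
- driver: Bystander: small screwdriver lying flat, 171 mm long along its y, 19 mm tall; origin at the centre of its underside. Leave it alone.
- lab_timer: Bystander: flat timer 64 x 64 x 20 mm; origin at the centre of its underside. Leave it alone.
- vial: Bystander: standing glass vial with white cap, 29 mm wide, 98 mm tall; origin at the centre of its underside. Leave it alone.
- drag_hook: The whole drag hook (0.2 kg); stands freely on its 50 x 50 x 6 mm foot plate and its claw tip. Origin at the centre of the foot's underside, 31 mm below hook_grip; x to the claw, z up. A steel rod 8 mm thick, its centre 40 mm above the foot's underside, runs from the handle to the claw.
- tray: White plastic tray 170 (x) x 140 (y) x 45 mm, about 0.8 kg with six jars standing fast in it, 60 mm tall. Origin at the centre of its underside, 82.5 mm behind and 45 mm below tray_lip. Side runners held in C-shaped rails: it can only slide along x (2 mm side play). Dragging takes 2 to 5 N (less when paused). Drawn forward (-x) by 55 to 115 mm it meets the hidden buffers.

How it is judged:
By the outcome, as a careful person would: the job done as asked, in the order asked, and still so for the second after the job is handed in, with the robot touching nothing.
It also fails if it takes over 72 s, if anything falls off the work surface, if the arm or the gripper's body presses on something with over 40 N, if the wrist force passes 120 N, or if a joint passes its speed limit or range.

## Robot

A 7-joint arm with a two-finger parallel gripper is mounted at the origin on a cart in front of the work surface, level with it; the furniture and walls round the work are solid. World frame = base frame: x ahead of the robot, y to its left, z up, the work surface at z = 0. Lengths are in m, angles in rad, forces in N, time in s.
With the tool pointing down it reaches from about 0.4 to 0.85 m from the base axis. Payload 10.4 kg.
Tool frame: the origin (TCP) lies midway between the tips of the shut fingers; the grasp point (between the pads) lies 19 mm behind it; z points along the fingers, x is the direction in which the jaws open and shut, and the axes are right-handed (so a half turn about z gives the same grasp; the last joint's range is limited). The gripper opens to 87 mm and grips with 3 to 60 N. Pads are 19 mm wide; open, the fingers measure 117 mm over their backs; the gripper's body (75 mm by 190 mm) begins 51 mm behind the grasp point.
Start: joints at [1.162, 0.332, -0.065, 1.46, 0.022, 1.35, -0.088], TCP at [0.235, -0.579, 0.223] pointing down, gripper open.
Joint ranges: [-2.6, 2.6], [-0.5, 2.12], [-1.47, 1.34], [0.16, 2.42], [-1.27, 4.41], [0.06, 2.06], [-2.6, 2.6]. Speed limits (rad/s): [2.22, 2.22, 2.79, 2.79, 3.14, 3.14, 3.14].

## Interface

Orientations are given as [roll, pitch, yaw] about the fixed x, y, z axes, in that order (R = Rz(yaw) Ry(pitch) Rx(roll)).
In Python, from workcell import env gives the robot as it stands.
- The arm moves only by the tool move_arm, never from a script. Its argument "steps" is a list of rows, each an object of numbers: "tx", "ty", "tz": the shift along the tool's x, y, z in cm; "twist": the turn about the tool's z in rad; "fingers": the finger opening in cm, from 0 to 8.7. A call has 1 to 8 rows; each row is the pose to reach, as a shift and turn from the pose commanded when the call began, along the tool's axes at that moment; what a row does not reach only later rows make up. A row lasts 1/8 s, in which the tool goes at most 62.5 mm and 10.7 degrees, less where a joint would pass 70% of its speed; a pose out of reach is approached as far as the arm can. A call with a gripper value outside its range is refused whole. The fingers move at their own pace and stop on an object; "newtons" is the grip in N (left out, the last holds). Time passes only in rows, so rows that repeat a pose let the fingers close. It gives the time, the measured TCP pose, the force and the opening at its end, in the units of the state.
- env.sense(): the state, without advancing time (a new reading comes with each control period).
- env.read_camera(name): name is "scene" or "top" or "wrist"; returns (picture, depth): 384x512x3 uint8, red, green, blue; 384x512 float32, m along the optical axis (not along the pixel's ray), 0 where there is no reading.
- env.calibration(name): a dict with "fx", "fy", "cx", "cy" (pixels), "distortion" ([k1, k2, p1, p2, k3] as OpenCV has them; the pictures are not rectified), "rvec" (rotation vector, rad) and "tvec" (3), from world to camera coordinates, as OpenCV has them; the wrist camera has in their place "mount" (4x4, takes a point from camera to tool coordinates, whose origin is the TCP and whose axes are the tool frame's). Camera axes: x right, y down, z forward; pixel columns grow to the right and rows downward; lengths in m; the calibration is good to about 2 mm. A picture is of the moment at which its call begins: read the wrist's pose just before it. calibration takes no time and is no camera call.
- env.job_done(): hands the job in, once; it reports no verdict.
The state is a dict: "clock": time; "joint_positions": joint angles; "joint_velocities": joint speeds; "joint_torque": joint torques, N m; "ee_pos": TCP position; "tool_rot": TCP orientation; "ft_force": force on the tool from outside, world axes, zero at the start; "ft_torque": the same for the moment, N m; "width": finger opening in m.
Only numpy, scipy, OpenCV 4.12 (cv2) and the standard library are available. Lean on these libraries where they do the work, as an engineer would, in place of code of your own. Each camera call takes 0.05 s, during which the arm holds its last target.

## Working session

There is one attempt and no reset: what is moved stays moved. The work goes in short steps, Python scripts to look and compute and a tool call to move; the robot and the scene stay as the last step left them, time stands still between calls to the robot, and variables do not carry over. Pictures are saved under pics/ and viewed, and the job is handed in when it is done.

Besides the shell and the picture viewer there is one more tool, called after "Call:" as name(argument=value, ...), one argument or row to a line, values as JSON. move_arm: Moves the arm, as the interface text tells. Its arguments: {"type":"object","properties":{"steps":{"type":"array","items":{"type":"object","properties":{"tx":{"type":"number"},"ty":{"type":"number"},"tz":{"type":"number"},"twist":{"type":"number"},"fingers":{"type":"number"}}}},"newtons":{"type":"number"}},"required":["steps"]}

```bash
mkdir -p pics; ls; cat > h.py <<'E'
import numpy as np, cv2
from workcell import env
def grab(name):
    s=env.sense(); im,d=env.read_camera(name); return s,im,d
def save(im,f): cv2.imwrite('pics/'+f,im[:,:,::-1])
E
python3 - <<'E'
from h import *
s=env.sense();print({k:np.round(v,3) for k,v in s.items()})
for n in ['scene','top','wrist']:
    s,im,d=grab(n); save(im,n+'0.png'); np.savez('pics/'+n+'0.npz',im=im,d=d,p=s['ee_pos'],r=s['tool_rot']); print(n,env.calibration(n))
E
```

```text
pics
{'clock': np.float64(0.0), 'joint_positions': array([ 1.162,  0.333, -0.065,  1.461,  0.022,  1.35 , -0.089]), 'joint_velocities': array([-0.002, -0.002,  0.001,  0.   , -0.001, -0.001,  0.   ]), 'joint_torque': array([-0.0000e+00, -6.2325e+01,  2.4000e-02, -3.8990e+01, -6.1000e-02,
        4.0000e-02,  0.0000e+00]), 'ee_pos': array([ 0.235, -0.579,  0.222]), 'tool_rot': array([ 3.142e+00,  1.000e-03, -1.185e+00]), 'ft_force': array([ 0.494, -0.205,  0.126]), 'ft_torque': array([-0.024,  0.053,  0.015]), 'width': np.float64(0.087)}
scene {'fx': 368.3449183548486, 'fy': 368.3449183548486, 'cx': 254.96949163546427, 'cy': 187.87943575338565, 'distortion': array([-0.109722,  0.      ,  0.      ,  0.      ,  0.      ]), 'rvec': array([ 2.00108153, -0.88965323,  0.49294408]), 'tvec': array([-0.38526112,  0.34412931,  0.89302735])}
top {'fx': 406.18758939821987, 'fy': 406.18758939821987, 'cx': 256.3077828355262, 'cy': 195.51666266172637, 'distortion': array([-0.05816574,  0.        ,  0.        ,  0.        ,  0.        ]), 'rvec': array([ 2.11510676, -2.14533351,  0.18966202]), 'tvec': array([0.00594633, 0.58810191, 1.57401077])}
wrist {'fx': 341.07891491480956, 'fy': 341.07891491480956, 'cx': 255.3414125661245, 'cy': 191.1321539993333, 'distortion': array([0.03378255, 0.        , 0.        , 0.        , 0.        ]), 'mount': array([[ 9.99999014e-01,  8.97020130e-04, -1.08068015e-03,
         1.01477530e-03],
       [-5.69750486e-04,  9.62401901e-01,  2.71628895e-01,
        -7.38453981e-02],
       [ 1.28370522e-03, -2.71628011e-01,  9.62401463e-01,
        -1.62981672e-01],
       [ 0.00000000e+00,  0.00000000e+00,  0.00000000e+00,
         1.00000000e+00]])}
```

View pics/scene0.png

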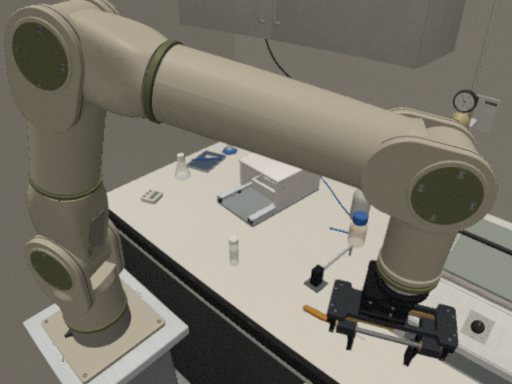

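View pics/top0.png

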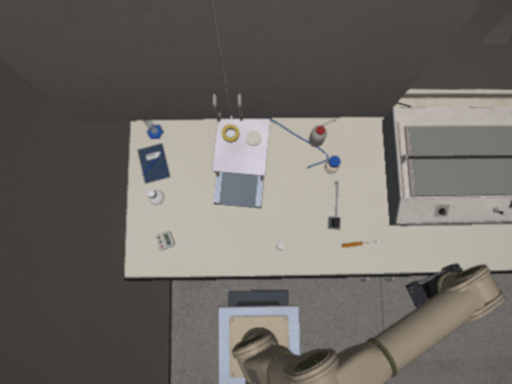

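View pics/wrist0.png

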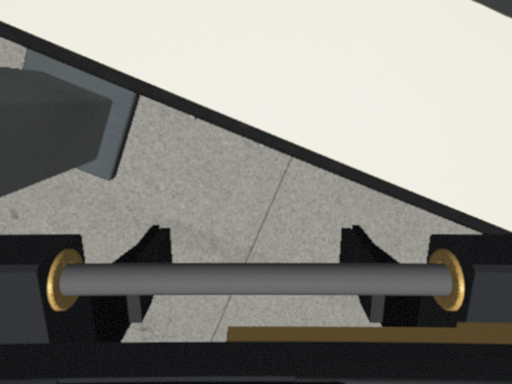

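The scene and top views show the bay at about top-pixel (241,165), with its deck front at row ~205. The hook handle is at (334,223) with the claw near (337,183). The bottle is at (333,163), the driver at (360,244) and the vial at (281,247). Next I'll crop in to measure.

```bash
cat >> h.py <<'E'
def w2c(n):
    c=env.calibration(n); R=cv2.Rodrigues(c['rvec'])[0]; return R,c['tvec']
def K(c): return np.array([[c['fx'],0,c['cx']],[0,c['fy'],c['cy']],[0,0,1]])
def campose(n,p=None,r=None):
    """R,t cam->world"""
    c=env.calibration(n)
    if n=='wrist':
        from scipy.spatial.transform import Rotation as Ro
        T=np.eye(4);T[:3,:3]=Ro.from_euler('xyz',r).as_matrix();T[:3,3]=p
        M=T@c['mount'];return M[:3,:3],M[:3,3]
    R=cv2.Rodrigues(c['rvec'])[0];return R.T,-R.T@c['tvec']
def rays(n,uv):
    c=env.calibration(n);q=cv2.undistortPoints(np.array(uv,float).reshape(-1,1,2),K(c),c['distortion']).reshape(-1,2)
    return np.c_[q,np.ones(len(q))]
def atz(n,uv,z,p=None,r=None):
    R,t=campose(n,p,r);v=rays(n,uv)@R.T;z=np.broadcast_to(z,len(v));return t+v*((z-t[2])/v[:,2])[:,None]
def cloud(n,d,p=None,r=None):
    vv,uu=np.mgrid[:384,:512];R,t=campose(n,p,r)
    P=rays(n,np.c_[uu.ravel(),vv.ravel()])*d.reshape(-1,1);return (P@R.T+t).reshape(384,512,3)
def crop(im,x0,y0,x1,y1,k,f):
    save(cv2.resize(im[y0:y1,x0:x1],None,fx=k,fy=k,interpolation=cv2.INTER_CUBIC),f)
E
python3 - <<'E'
from h import *
z=np.load('pics/top0.npz'); crop(z['im'],200,110,280,215,5,'t1.png'); crop(z['im'],290,140,390,260,5,'t2.png')
P=cloud('top',z['d'])
for uv in [(334,223),(337,200),(337,183),(334,163),(360,244),(281,247),(166,240),(155,197),(215,200),(240,190),(262,200),(216,172),(268,172),(230,160),(260,160),(300,200)]:
    print(uv,np.round(P[uv[1],uv[0]],3))
z=np.load('pics/scene0.npz'); crop(z['im'],205,130,335,230,6,'s1.png');crop(z['im'],290,190,400,330,4,'s2.png')
P=cloud('scene',z['d'])
for uv in [(300,240),(318,272)]: print(uv,np.round(P[uv[1],uv[0]],3))
E
```

```text
(334, 223) [ 0.472 -0.307  0.061]
(337, 200) [ 0.567 -0.327  0.042]
(337, 183) [ 0.636 -0.33   0.047]
(334, 163) [ 0.703 -0.309  0.11 ]
(360, 244) [ 0.391 -0.418  0.011]
(281, 247) [ 0.379 -0.093  0.101]
(166, 240) [0.417 0.362 0.024]
(155, 197) [0.584 0.399 0.074]
(215, 200) [0.575 0.165 0.034]
(240, 190) [0.618 0.064 0.016]
(262, 200) [ 0.579 -0.026 -0.002]
(216, 172) [0.673 0.154 0.11 ]
(268, 172) [ 0.696 -0.053  0.002]
(230, 160) [0.712 0.097 0.141]
(260, 160) [ 0.712 -0.018  0.138]
(300, 200) [ 0.576 -0.182  0.002]
(300, 240) [ 0.598 -0.175  0.002]
(318, 272) [ 0.467 -0.324  0.062]
```

View pics/t1.png

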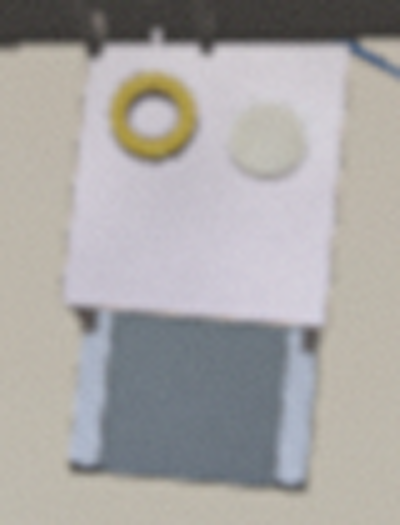

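View pics/t2.png

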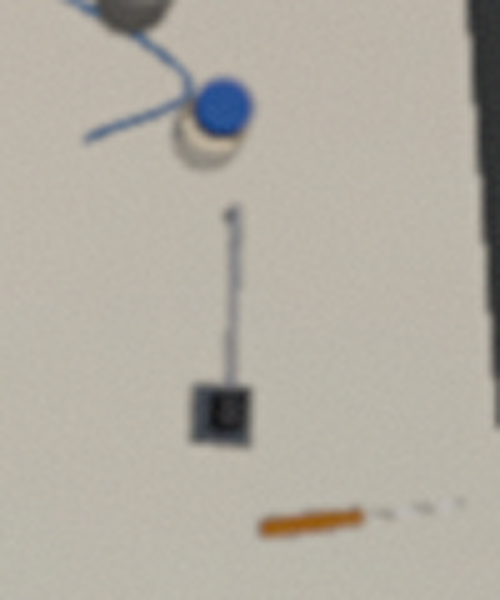

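View pics/s1.png

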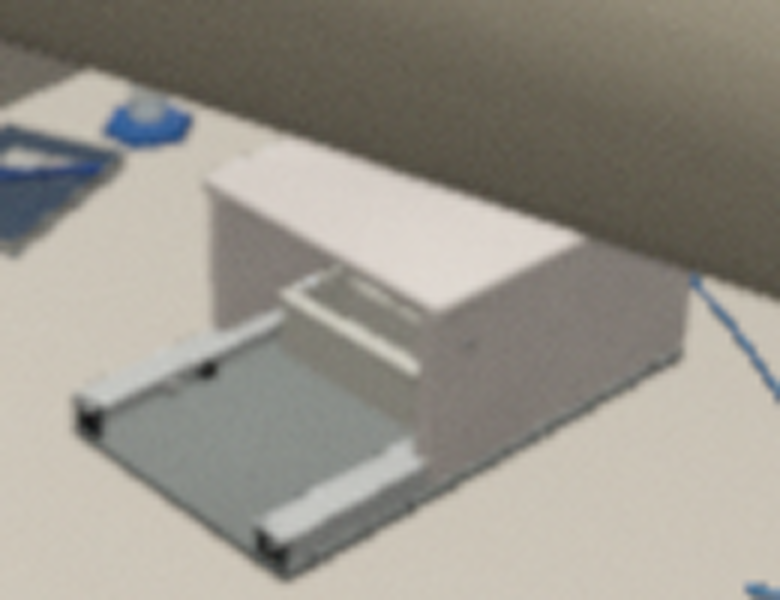

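View pics/s2.png

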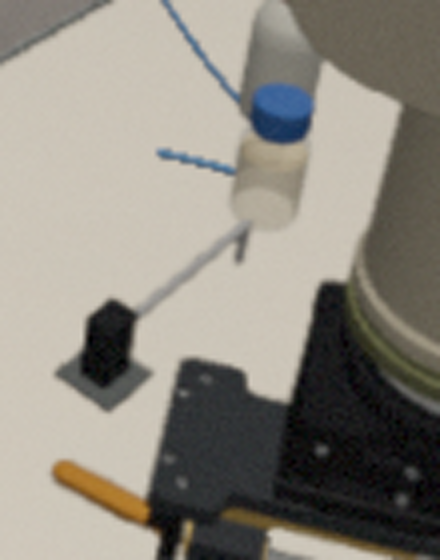

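```bash
python3 - <<'E'
from h import *
def c(o,k,pts): return [(o[0]+x/k,o[1]+y/k) for x,y in pts]
r=atz('top',c((200,110),5,[(68,305),(322,326)]),.14);print('roof front top corners',r.round(3))
r=atz('top',c((200,110),5,[(95,44),(348,44)]),.14);print('roof rear',r.round(3))
r=atz('top',c((200,110),5,[(72,470),(303,488)]),.01);print('deck front',r.round(3), np.hypot(*(r[0]-r[1])[:2]))
r=atz('top',c((290,140),5,[(230,415)]),.062);print('handle',r.round(3))
r=atz('top',c((290,140),5,[(221,414)]),.006);print('foot',r.round(3))
r=atz('top',c((290,140),5,[(230,380),(234,212)]),.044);print('rod',r.round(3))
r=atz('scene',c((205,130),6,[(285,293),(418,370)]),.057);print('lip ends z.057',r.round(3))
r=atz('scene',c((205,130),6,[(210,185),(437,310)]),.14);print('roof scene',r.round(3))
z=np.load('pics/scene0.npz');P=cloud('scene',z['d'])
for uv in [(253,179),(258,182),(263,185),(268,188),(273,191),(258,188),(265,193),(255,200),(265,205)]: print(uv,P[uv[1],uv[0]].round(3))
E
```

```text
roof front top corners [[ 0.67   0.16   0.14 ]
 [ 0.651 -0.034  0.14 ]]
roof rear [[ 0.88   0.14   0.14 ]
 [ 0.877 -0.059  0.14 ]]
deck front [[ 0.563  0.17   0.01 ]
 [ 0.545 -0.019  0.01 ]] 0.189711305657135
handle [[ 0.472 -0.315  0.062]]
foot [[ 0.479 -0.319  0.006]]
rod [[ 0.502 -0.32   0.044]
 [ 0.639 -0.33   0.044]]
lip ends z.057 [[0.705 0.126 0.057]
 [0.694 0.011 0.057]]
roof scene [[ 0.666  0.152  0.14 ]
 [ 0.648 -0.036  0.14 ]]
(253, 179) [0.707 0.126 0.055]
(258, 182) [0.702 0.097 0.057]
(263, 185) [0.701 0.071 0.056]
(268, 188) [0.696 0.043 0.057]
(273, 191) [0.694 0.019 0.056]
(258, 188) [0.703 0.097 0.03 ]
(265, 193) [0.697 0.057 0.029]
(255, 200) [0.658 0.072 0.01 ]
(265, 205) [0.659 0.024 0.011]
```

Call:
move_arm(
  steps=[
    {"tx": -3,"ty": -5,"tz": 0.3,"twist": 0.1},
    {"tx": -6,"ty": -10,"tz": 0.6,"twist": 0.2},
    {"tx": -9,"ty": -15,"tz": 1,"twist": 0.3},
    {"tx": -12,"ty": -20,"tz": 1.5,"twist": 0.4},
    {"tx": -15,"ty": -25,"tz": 2,"twist": 0.47},
    {"tx": -17.3,"ty": -28,"tz": 2,"twist": 0.47},
    {"tx": -17.3,"ty": -28,"tz": 2,"twist": 0.47},
    {"tx": -17.3,"ty": -28,"tz": 2,"twist": 0.47},
  ],
)

```text
schema error: expected keys tx, ty, tz, twist, fingers
```

```bash
python3 - <<'E'
from h import *
s,im,d=grab('wrist'); save(im,'w1.png'); np.savez('pics/w1.npz',im=im,d=d,p=s['ee_pos'],r=s['tool_rot']); print(s['clock'],s['ee_pos'],s['tool_rot'],s['joint_positions'].round(2),s['ft_force'])
E
```

```text
0.15 [ 0.2350884  -0.57880616  0.22195319] [ 3.14154657e+00  1.04783952e-03 -1.18497588e+00] [ 1.16  0.33 -0.06  1.46  0.02  1.35 -0.09] [-0.37218763  0.13606101 -1.10109619]
```

View pics/w1.png

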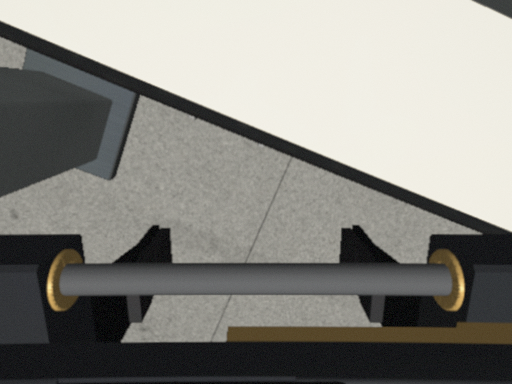

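The move was refused because every row needs all five keys, so the arm hasn't moved and the picture is the same as before. Sending it again with all of them.

Call:
move_arm(
  steps=[
    {"tx": -3,"ty": -5,"tz": 0.3,"twist": 0.1,"fingers": 8.7},
    {"tx": -6,"ty": -10,"tz": 0.6,"twist": 0.2,"fingers": 8.7},
    {"tx": -9,"ty": -15,"tz": 1,"twist": 0.3,"fingers": 8.7},
    {"tx": -12,"ty": -20,"tz": 1.5,"twist": 0.4,"fingers": 8.7},
    {"tx": -15,"ty": -25,"tz": 2,"twist": 0.47,"fingers": 8.7},
    {"tx": -17.3,"ty": -28,"tz": 2,"twist": 0.47,"fingers": 8.7},
    {"tx": -17.3,"ty": -28,"tz": 2,"twist": 0.47,"fingers": 8.7},
    {"tx": -17.3,"ty": -28,"tz": 2,"twist": 0.47,"fingers": 8.7},
  ],
)

```text
clock: 1.2
ee_pos: [0.429, -0.3142, 0.2025]
tool_rot: [3.141, -0.0, -1.656]
ft_force: [-0.0, -0.3, 0.1]
width: 0.087
```

```bash
python3 - <<'E'
from h import *
s,im,d=grab('wrist'); save(im,'w2.png'); np.savez('pics/w2.npz',im=im,d=d,p=s['ee_pos'],r=s['tool_rot']); print(s['clock'],s['ee_pos'],s['tool_rot'],s['joint_positions'].round(2),s['ft_force'])
E
```

```text
1.2 [ 0.42897722 -0.3142104   0.20247882] [ 3.14124393e+00 -4.85813238e-04 -1.65565790e+00] [ 0.76  0.15 -0.24  1.73  0.04  1.27 -1.14] [-0.01212686 -0.31079161  0.0648261 ]
```

View pics/w2.png

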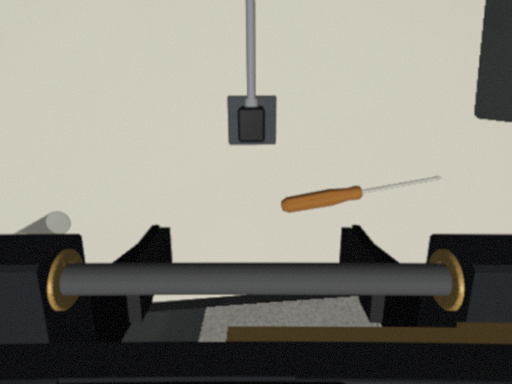

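The wrist view shows the foot plate at u 228–276, v 96–144, with the handle top around (252,125). The rod runs up the picture at u≈251.

```bash
python3 - <<'E'
from h import *
z=np.load('pics/w2.npz');crop(z['im'],190,0,310,160,4,'w2c.png')
p,r=z['p'],z['r']
f=atz('wrist',[(228,96),(275.5,96),(228.5,144),(276,144)],.006,p,r);print(f.round(4),f.mean(0).round(4), np.linalg.norm(f[0]-f[1]),np.linalg.norm(f[0]-f[2]))
P=cloud('wrist',z['d'],p,r)
m=(P[...,2]>.052)&(P[...,2]<.068)&(np.abs(P[...,0]-.475)<.04)&(np.abs(P[...,1]+.317)<.04);q=P[m];print('handle top',m.sum(),q.min(0).round(3),q.max(0).round(3),q.mean(0).round(4))
m=(P[...,2]>.037)&(P[...,2]<.05)&(P[...,0]>.50)&(P[...,0]<.7)&(np.abs(P[...,1]+.325)<.03);q=P[m];print(len(q),q[:,2].mean());
l=cv2.fitLine(q[:,:2].astype(np.float32),cv2.DIST_L1,0,.01,.01).ravel();print(l,np.arctan2(l[1],l[0]))
uv=[(248.5,10),(250.5,95)];e=atz('wrist',[(250.5,10),(251,90)],.044,p,r);print(e.round(4),np.arctan2(*(e[0]-e[1])[[1,0]]))
E
```

```text
[[ 0.5037 -0.2936  0.006 ]
 [ 0.4997 -0.3415  0.006 ]
 [ 0.4554 -0.2889  0.006 ]
 [ 0.4512 -0.3388  0.006 ]] [ 0.4775 -0.3157  0.006 ] 0.04809249189548943 0.04851840137786459
handle top 947 [ 0.462 -0.328  0.052] [ 0.494 -0.303  0.065] [ 0.4783 -0.3154  0.0625]
888 0.043920038500932054
[ 0.9972117  -0.07462483  0.52884084 -0.31955773] -0.07469426
[[ 0.5711 -0.323   0.044 ]
 [ 0.507  -0.3178  0.044 ]] -0.08154382878897386
```

View pics/w2c.png

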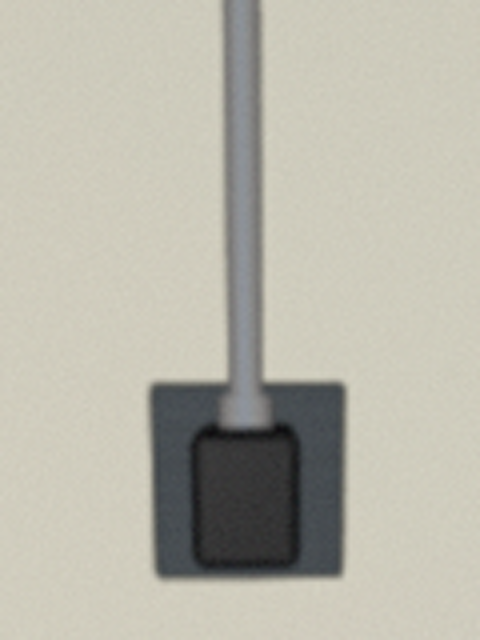

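Call:
move_arm(
  steps=[
    {"tx": -0.3,"ty": -4.9,"tz": 2,"twist": -0.01,"fingers": 6},
    {"tx": -0.3,"ty": -4.9,"tz": 8,"twist": -0.01,"fingers": 6},
    {"tx": -0.3,"ty": -4.9,"tz": 13,"twist": -0.01,"fingers": 6},
    {"tx": -0.3,"ty": -4.9,"tz": 17,"twist": -0.01,"fingers": 6},
    {"tx": -0.3,"ty": -4.9,"tz": 18.6,"twist": -0.01,"fingers": 6},
    {"tx": -0.3,"ty": -4.9,"tz": 18.6,"twist": -0.01,"fingers": 6},
  ],
)

```text
clock: 2.0
ee_pos: [0.478, -0.3152, 0.0163]
tool_rot: [3.141, 0.0, -1.646]
ft_force: [0.1, -0.3, 0.3]
width: 0.0603
```

Call:
move_arm(
  newtons=50,
  steps=[
    {"tx": 0,"ty": 0,"tz": 0,"twist": 0,"fingers": 2},
    {"tx": 0,"ty": 0,"tz": 0,"twist": 0,"fingers": 2},
    {"tx": 0,"ty": 0,"tz": 0,"twist": 0,"fingers": 2},
    {"tx": 0,"ty": 0,"tz": 0,"twist": 0,"fingers": 2},
    {"tx": 0,"ty": 0,"tz": 0,"twist": 0,"fingers": 2},
    {"tx": 0,"ty": 0,"tz": 0,"twist": 0,"fingers": 2},
  ],
)

```text
clock: 2.75
ee_pos: [0.4787, -0.3146, 0.0168]
tool_rot: [-3.141, -0.0, -1.645]
ft_force: [0.2, 1.1, 3.5]
width: 0.0237
```

Call:
move_arm(
  steps=[
    {"tx": 0,"ty": 0,"tz": -1,"twist": 0,"fingers": 2},
    {"tx": 0,"ty": 0,"tz": -4,"twist": 0,"fingers": 2},
    {"tx": 0,"ty": 0,"tz": -8,"twist": 0,"fingers": 2},
    {"tx": 0,"ty": 0,"tz": -12,"twist": 0,"fingers": 2},
    {"tx": 0,"ty": 0,"tz": -14,"twist": 0,"fingers": 2},
    {"tx": 0,"ty": 0,"tz": -14,"twist": 0,"fingers": 2},
  ],
)

```text
clock: 3.5
ee_pos: [0.4794, -0.3149, 0.1583]
tool_rot: [-3.139, -0.002, -1.645]
ft_force: [-1.2, 0.4, -2.5]
width: 0.0239
```

```bash
python3 - <<'E'
from h import *
s,im,d=grab('wrist'); save(im,'w3.png'); np.savez('pics/w3.npz',im=im,d=d,p=s['ee_pos'],r=s['tool_rot']); print(s['clock'],s['ee_pos'],s['tool_rot'],s['ft_force'])
s,im,d=grab('scene'); save(im,'s3.png');np.savez('pics/s3.npz',im=im,d=d)
E
```

```text
3.5 [ 0.47935548 -0.31494761  0.15832928] [-3.13886338e+00 -1.57143688e-03 -1.64495950e+00] [-1.19831879  0.43958888 -2.53896606]
```

View pics/w3.png

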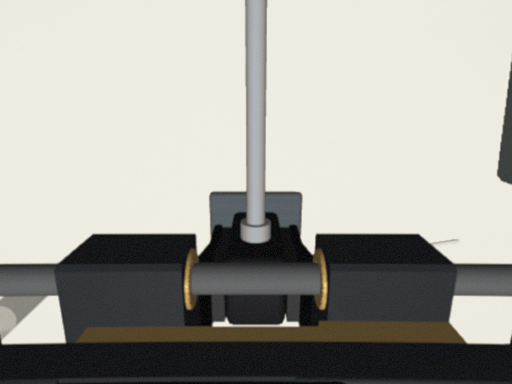

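View pics/s3.png

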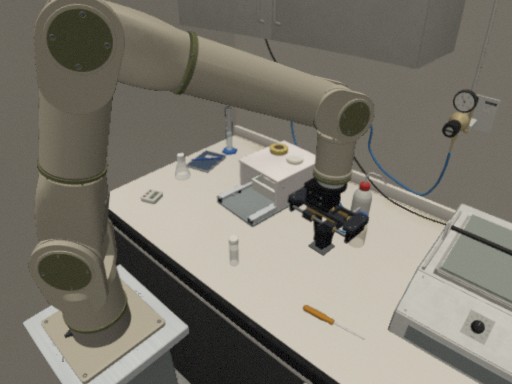

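The hook is held straight (rod at u≈256), and the measured weight agrees with a lifted hook. Next is carrying it to the front of the bay.

Call:
move_arm(
  steps=[
    {"tx": -3,"ty": 0.3,"tz": -1,"twist": 0.02,"fingers": 2},
    {"tx": -8,"ty": 0.8,"tz": -2,"twist": 0.02,"fingers": 2},
    {"tx": -14,"ty": 1.4,"tz": -2,"twist": 0.02,"fingers": 2},
    {"tx": -20,"ty": 2,"tz": -2,"twist": 0.02,"fingers": 2},
    {"tx": -26,"ty": 2.6,"tz": -2,"twist": 0.02,"fingers": 2},
    {"tx": -32,"ty": 3.2,"tz": -2,"twist": 0.02,"fingers": 2},
    {"tx": -37,"ty": 3.7,"tz": -1,"twist": 0.02,"fingers": 2},
    {"tx": -39.4,"ty": 3.9,"tz": 0,"twist": 0.02,"fingers": 2},
  ],
)

```text
clock: 4.6
ee_pos: [0.4677, 0.0843, 0.1552]
tool_rot: [3.14, 0.0, -1.661]
ft_force: [0.2, -0.8, -2.0]
width: 0.0238
```

Call:
move_arm(
  steps=[
    {"tx": 0,"ty": 0,"tz": 2,"twist": 0,"fingers": 2},
    {"tx": 0,"ty": 0,"tz": 5,"twist": 0,"fingers": 2},
    {"tx": 0,"ty": 0,"tz": 7,"twist": 0,"fingers": 2},
    {"tx": 0,"ty": 0,"tz": 7.2,"twist": 0,"fingers": 2},
    {"tx": 0,"ty": 0,"tz": 7.2,"twist": 0,"fingers": 2},
  ],
)

```text
clock: 5.22
ee_pos: [0.4688, 0.0813, 0.0846]
tool_rot: [3.141, 0.0, -1.665]
ft_force: [0.2, 0.4, -1.8]
width: 0.0235
```

```bash
python3 - <<'E'
from h import *
s,im,d=grab('wrist'); save(im,'w4.png'); np.savez('pics/w4.npz',im=im,d=d,p=s['ee_pos'],r=s['tool_rot']); print(s['clock'],s['ee_pos'],s['tool_rot'],s['ft_force'],s['joint_positions'].round(2))
s,im,d=grab('scene'); crop(im,190,110,350,230,5,'s4.png');np.savez('pics/s4.npz',im=im,d=d)
E
```

```text
5.225 [0.46883514 0.08130943 0.08458402] [ 3.14112264e+00  1.03846693e-04 -1.66492288e+00] [ 0.24528814  0.40986537 -1.76650802] [ 0.28  0.19 -0.58  1.98  0.12  1.01 -2.03]
```

View pics/w4.png

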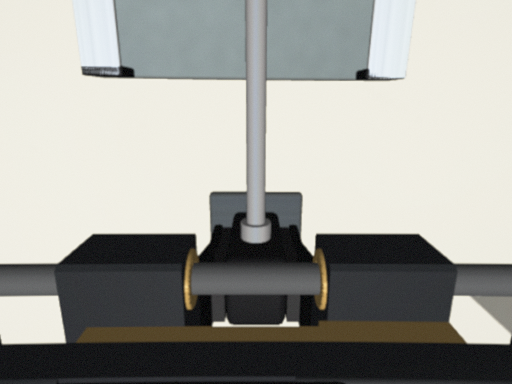

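View pics/s4.png

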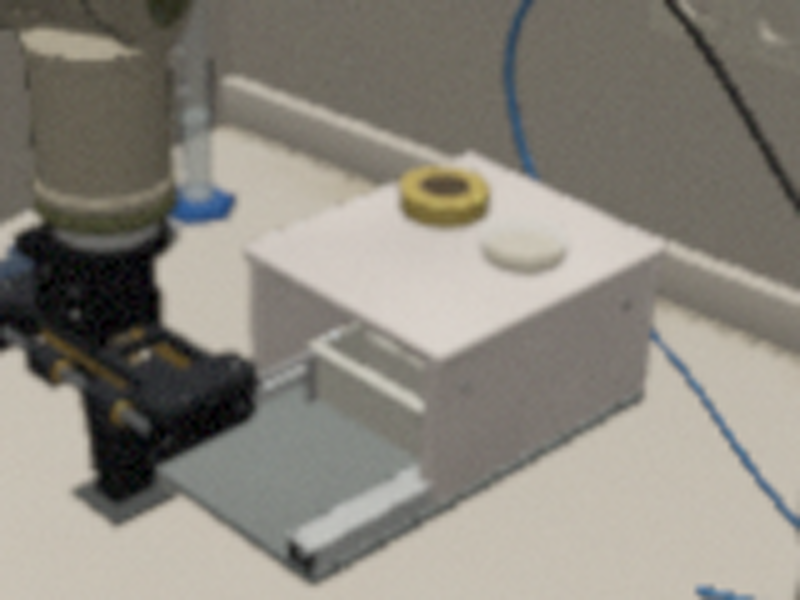

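The wrist view shows the deck's front edge from (82,75) to (405,80), with the rod at u≈256. I'll check the centering and the direction.

```bash
python3 - <<'E'
from h import *
z=np.load('pics/w4.npz');p,r=z['p'],z['r']
e=atz('wrist',[(82,75),(405,80)],.01,p,r);print(e.round(4),e.mean(0).round(4),np.hypot(*(e[0]-e[1])[:2]),np.arctan2(-(e[0]-e[1])[0],(e[0]-e[1])[1]))
e=atz('wrist',[(119,78),(370,79)],.01,p,r);print(e.round(4),e.mean(0).round(4))
e=atz('wrist',[(116,0),(119,60),(373.5,0),(370,60)],[.042,.042,.042,.042],p,r);print(e.round(4))
e=atz('wrist',[(256,5),(256,200)],p[2]+.0145+.013,p,r);print('rod',e.round(4))
E
```

```text
[[ 0.5649  0.1851  0.01  ]
 [ 0.5422 -0.0251  0.01  ]] [0.5535 0.08   0.01  ] 0.2114719058192699 -0.10751532702014252
[[ 0.5611  0.1617  0.01  ]
 [ 0.5451 -0.0025  0.01  ]] [0.5531 0.0796 0.01  ]
[[0.5973 0.143  0.042 ]
 [0.568  0.1477 0.042 ]
 [0.5846 0.0062 0.042 ]
 [0.5549 0.0078 0.042 ]]
rod [[0.5729 0.0703 0.1121]
 [0.5008 0.077  0.1121]]
```

Call:
move_arm(
  steps=[
    {"tx": -0.4,"ty": 0,"tz": -0.2,"twist": 0.01,"fingers": 2},
    {"tx": -0.4,"ty": -2,"tz": -0.2,"twist": 0.01,"fingers": 2},
    {"tx": -0.4,"ty": -4,"tz": -0.2,"twist": 0.01,"fingers": 2},
    {"tx": -0.4,"ty": -6,"tz": -0.2,"twist": 0.01,"fingers": 2},
    {"tx": -0.4,"ty": -8,"tz": -0.2,"twist": 0.01,"fingers": 2},
    {"tx": -0.4,"ty": -8.7,"tz": -0.2,"twist": 0.01,"fingers": 2},
    {"tx": -0.4,"ty": -8.7,"tz": -0.2,"twist": 0.01,"fingers": 2},
  ],
)

```text
clock: 6.2
ee_pos: [0.5558, 0.0773, 0.0867]
tool_rot: [3.142, 0.0, -1.675]
ft_force: [-0.3, -0.8, -2.4]
width: 0.0238
```

```bash
python3 - <<'E'
from h import *
s,im,d=grab('wrist'); save(im,'w5.png'); np.savez('pics/w5.npz',im=im,d=d,p=s['ee_pos'],r=s['tool_rot']); print(s['clock'],s['ee_pos'],s['tool_rot'],s['ft_force'],s['joint_positions'].round(2))
s,im,d=grab('scene'); crop(im,190,110,350,230,5,'s5.png');np.savez('pics/s5.npz',im=im,d=d)
E
```

```text
6.2 [0.55583592 0.07731258 0.08665719] [ 3.14154794e+00  1.80879303e-04 -1.67504779e+00] [-0.28235961 -0.83132181 -2.37210715] [ 0.24  0.36 -0.54  1.77  0.21  1.07 -2.05]
```

View pics/w5.png

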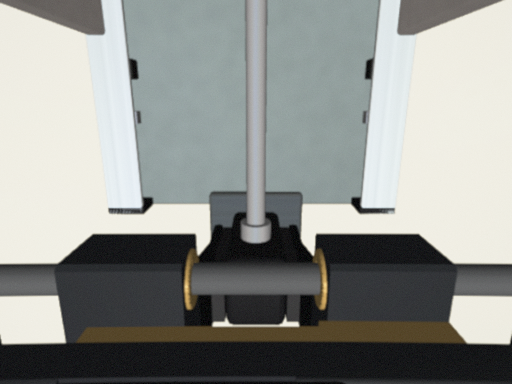

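View pics/s5.png

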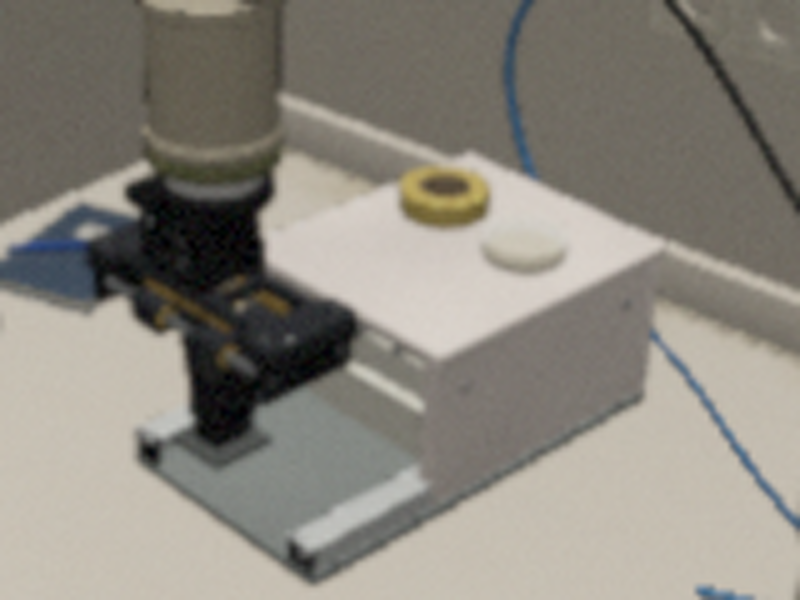

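The claw is visible under the roof, above the pocket behind the lip (crop ~(400,350)). The rod is centred between the rails. Lowering now.

Call:
move_arm(
  steps=[
    {"tx": 0,"ty": 0,"tz": 1,"twist": 0,"fingers": 2},
    {"tx": 0,"ty": 0,"tz": 2,"twist": 0,"fingers": 2},
    {"tx": 0,"ty": 0,"tz": 3,"twist": 0,"fingers": 2},
    {"tx": 0,"ty": 0,"tz": 3.8,"twist": 0,"fingers": 2},
    {"tx": 0,"ty": 0,"tz": 3.8,"twist": 0,"fingers": 2},
    {"tx": 0,"ty": 0,"tz": 3.8,"twist": 0,"fingers": 2},
  ],
)

```text
clock: 7.05
ee_pos: [0.5561, 0.0771, 0.0488]
tool_rot: [-3.141, 0.0, -1.675]
ft_force: [-1.3, 0.1, -1.6]
width: 0.0238
```

```bash
python3 - <<'E'
from h import *
s=env.sense();print(s['clock'],s['ee_pos'],s['tool_rot'],s['ft_force'])
s,im,d=grab('scene'); crop(im,190,110,350,230,5,'s6.png')
E
```

```text
7.05 [0.55613045 0.07713279 0.04877005] [-3.14119453e+00  8.61632129e-05 -1.67494817e+00] [-1.29716204  0.11865206 -1.60189406]
```

View pics/s6.png

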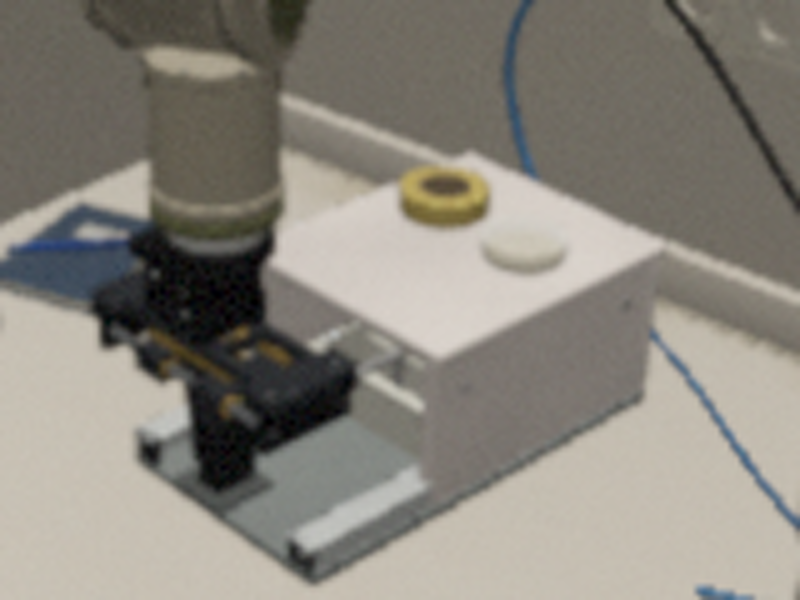

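The claw hangs in the pocket behind the lip (crop ~(405,365)) and the force shows only the hook's weight. Now the gentle pull.

Call:
move_arm(
  steps=[
    {"tx": 0,"ty": 0.3,"tz": 0,"twist": 0,"fingers": 2},
    {"tx": 0,"ty": 0.6,"tz": 0,"twist": 0,"fingers": 2},
    {"tx": 0,"ty": 0.9,"tz": 0,"twist": 0,"fingers": 2},
    {"tx": 0,"ty": 1.2,"tz": 0,"twist": 0,"fingers": 2},
    {"tx": 0,"ty": 1.5,"tz": 0,"twist": 0,"fingers": 2},
    {"tx": 0,"ty": 1.8,"tz": 0,"twist": 0,"fingers": 2},
    {"tx": 0,"ty": 2.1,"tz": 0,"twist": 0,"fingers": 2},
    {"tx": 0,"ty": 2.4,"tz": 0,"twist": 0,"fingers": 2},
  ],
)

```text
clock: 8.1
ee_pos: [0.5322, 0.0796, 0.0488]
tool_rot: [-3.141, 0.0, -1.675]
ft_force: [5.1, -0.6, -1.7]
width: 0.0238
```

Call:
move_arm(
  steps=[
    {"tx": 0,"ty": 0.3,"tz": 0,"twist": 0,"fingers": 2},
    {"tx": 0,"ty": 0.6,"tz": 0,"twist": 0,"fingers": 2},
    {"tx": 0,"ty": 0.9,"tz": 0,"twist": 0,"fingers": 2},
    {"tx": 0,"ty": 1.2,"tz": 0,"twist": 0,"fingers": 2},
    {"tx": 0,"ty": 1.5,"tz": 0,"twist": 0,"fingers": 2},
    {"tx": 0,"ty": 1.8,"tz": 0,"twist": 0,"fingers": 2},
  ],
)

```text
clock: 8.85
ee_pos: [0.5141, 0.0814, 0.0486]
tool_rot: [-3.141, -0.0, -1.675]
ft_force: [5.0, -0.9, -1.4]
width: 0.024
```

Call:
move_arm(
  steps=[
    {"tx": 0,"ty": 0.3,"tz": 0,"twist": 0,"fingers": 2},
    {"tx": 0,"ty": 0.6,"tz": 0,"twist": 0,"fingers": 2},
    {"tx": 0,"ty": 0.9,"tz": 0,"twist": 0,"fingers": 2},
    {"tx": 0,"ty": 1.2,"tz": 0,"twist": 0,"fingers": 2},
    {"tx": 0,"ty": 1.5,"tz": 0,"twist": 0,"fingers": 2},
  ],
)

```text
clock: 9.48
ee_pos: [0.4991, 0.083, 0.0486]
tool_rot: [-3.141, -0.0, -1.675]
ft_force: [5.2, 0.2, -0.6]
width: 0.0238
```

```bash
python3 - <<'E'
from h import *
s,im,d=grab('wrist'); save(im,'w7.png'); np.savez('pics/w7.npz',im=im,d=d,p=s['ee_pos'],r=s['tool_rot']); print(s['clock'],s['ee_pos'],s['tool_rot'],s['ft_force'],s['joint_positions'].round(2))
s,im,d=grab('scene'); crop(im,190,110,350,230,5,'s7.png');np.savez('pics/s7.npz',im=im,d=d)
E
```

```text
9.475 [0.49911981 0.08298008 0.04859139] [-3.14133462e+00 -5.42698670e-05 -1.67499474e+00] [ 5.23610825  0.16221645 -0.60353692] [ 0.25  0.3  -0.56  1.93  0.2   0.96 -2.08]
```

View pics/w7.png

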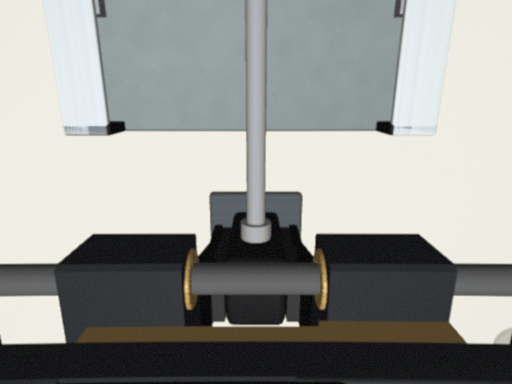

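View pics/s7.png

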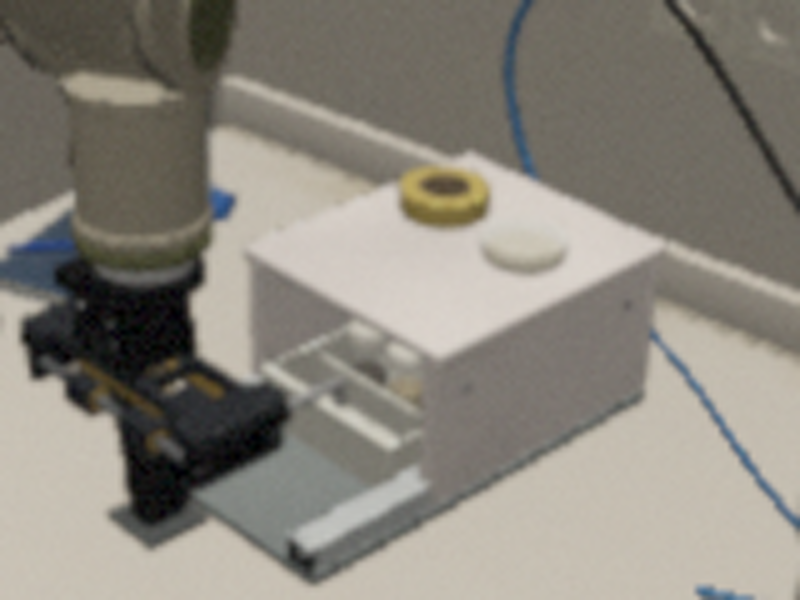

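The tray follows the hook: its lip has come forward and the jars now show under the roof. The drag is steady at ~5 N. I'll continue in small slow steps and watch for a rise.

Call:
move_arm(
  steps=[
    {"tx": 0,"ty": 0.2,"tz": 0,"twist": 0,"fingers": 2},
    {"tx": 0,"ty": 0.4,"tz": 0,"twist": 0,"fingers": 2},
    {"tx": 0,"ty": 0.6,"tz": 0,"twist": 0,"fingers": 2},
    {"tx": 0,"ty": 0.8,"tz": 0,"twist": 0,"fingers": 2},
  ],
)

```text
clock: 10.07
ee_pos: [0.4912, 0.0838, 0.0486]
tool_rot: [-3.142, -0.0, -1.675]
ft_force: [5.0, -0.9, -0.9]
width: 0.024
```

Call:
move_arm(
  steps=[
    {"tx": 0,"ty": 0.2,"tz": 0,"twist": 0,"fingers": 2},
    {"tx": 0,"ty": 0.4,"tz": 0,"twist": 0,"fingers": 2},
    {"tx": 0,"ty": 0.6,"tz": 0,"twist": 0,"fingers": 2},
  ],
)

```text
clock: 10.45
ee_pos: [0.4852, 0.0845, 0.0485]
tool_rot: [-3.142, -0.0, -1.675]
ft_force: [4.5, -0.4, -1.5]
width: 0.0237
```

Call:
move_arm(
  steps=[
    {"tx": 0,"ty": 0.2,"tz": 0,"twist": 0,"fingers": 2},
    {"tx": 0,"ty": 0.4,"tz": 0,"twist": 0,"fingers": 2},
  ],
)

```text
clock: 10.7
ee_pos: [0.4812, 0.0848, 0.0485]
tool_rot: [-3.142, -0.0, -1.675]
ft_force: [4.6, -1.2, -1.2]
width: 0.0239
```

Call:
move_arm(
  steps=[
    {"tx": 0,"ty": 0.2,"tz": 0,"twist": 0,"fingers": 2},
    {"tx": 0,"ty": 0.4,"tz": 0,"twist": 0,"fingers": 2},
  ],
)

```text
clock: 10.95
ee_pos: [0.4772, 0.0853, 0.0485]
tool_rot: [-3.142, -0.0, -1.675]
ft_force: [5.3, -1.0, -1.5]
width: 0.0238
```

Call:
move_arm(
  steps=[
    {"tx": 0,"ty": 0.2,"tz": 0,"twist": 0,"fingers": 2},
    {"tx": 0,"ty": 0.4,"tz": 0,"twist": 0,"fingers": 2},
  ],
)

```text
clock: 11.2
ee_pos: [0.4732, 0.0857, 0.0485]
tool_rot: [-3.142, -0.0, -1.675]
ft_force: [4.9, 0.1, -1.9]
width: 0.0237
```

Call:
move_arm(
  steps=[
    {"tx": 0,"ty": 0.2,"tz": 0,"twist": 0,"fingers": 2},
    {"tx": 0,"ty": 0.4,"tz": 0,"twist": 0,"fingers": 2},
  ],
)

```text
clock: 11.45
ee_pos: [0.4692, 0.0861, 0.0485]
tool_rot: [-3.142, -0.0, -1.675]
ft_force: [4.4, -0.8, -0.6]
width: 0.0235
```

Call:
move_arm(
  steps=[
    {"tx": 0,"ty": 0.2,"tz": 0,"twist": 0,"fingers": 2},
    {"tx": 0,"ty": 0.4,"tz": 0,"twist": 0,"fingers": 2},
  ],
)

```text
clock: 11.7
ee_pos: [0.4653, 0.0865, 0.0485]
tool_rot: [-3.142, -0.0, -1.675]
ft_force: [5.2, -0.6, -1.2]
width: 0.0238
```

Call:
move_arm(
  steps=[
    {"tx": 0,"ty": 0.2,"tz": 0,"twist": 0,"fingers": 2},
    {"tx": 0,"ty": 0.4,"tz": 0,"twist": 0,"fingers": 2},
  ],
)

```text
clock: 11.95
ee_pos: [0.4613, 0.0869, 0.0485]
tool_rot: [-3.142, -0.0, -1.675]
ft_force: [4.1, -1.1, -1.6]
width: 0.0237
```

Call:
move_arm(
  steps=[
    {"tx": 0,"ty": 0.2,"tz": 0,"twist": 0,"fingers": 2},
    {"tx": 0,"ty": 0.4,"tz": 0,"twist": 0,"fingers": 2},
  ],
)

```text
clock: 12.2
ee_pos: [0.4575, 0.0872, 0.0486]
tool_rot: [-3.141, -0.0, -1.675]
ft_force: [6.4, -1.3, -1.7]
width: 0.0236
```

Call:
move_arm(
  steps=[
    {"tx": 0,"ty": 0.1,"tz": 0,"twist": 0,"fingers": 2},
    {"tx": 0,"ty": 0.2,"tz": 0,"twist": 0,"fingers": 2},
  ],
)

```text
clock: 12.45
ee_pos: [0.4558, 0.0873, 0.0486]
tool_rot: [-3.141, -0.0, -1.675]
ft_force: [7.7, -1.2, -2.1]
width: 0.0235
```

Call:
move_arm(
  steps=[
    {"tx": 0,"ty": 0.1,"tz": 0,"twist": 0,"fingers": 2},
    {"tx": 0,"ty": 0.2,"tz": 0,"twist": 0,"fingers": 2},
  ],
)

```text
clock: 12.7
ee_pos: [0.454, 0.0875, 0.0487]
tool_rot: [-3.14, 0.0, -1.676]
ft_force: [8.8, -1.0, -3.7]
width: 0.0241
```

The pull is now rising by about 1 N per mm from x≈0.4585, so the tray has met the buffers. I'll go on to ~10 mm past that point.

Call:
move_arm(
  steps=[
    {"tx": 0,"ty": 0.1,"tz": 0,"twist": 0,"fingers": 2},
    {"tx": 0,"ty": 0.2,"tz": 0,"twist": 0,"fingers": 2},
    {"tx": 0,"ty": 0.3,"tz": 0,"twist": 0,"fingers": 2},
  ],
)

```text
clock: 13.08
ee_pos: [0.4514, 0.0878, 0.0487]
tool_rot: [-3.14, 0.0, -1.676]
ft_force: [10.9, -1.8, -4.6]
width: 0.024
```

Call:
move_arm(
  steps=[
    {"tx": 0,"ty": 0.1,"tz": 0,"twist": 0,"fingers": 2},
    {"tx": 0,"ty": 0.2,"tz": 0,"twist": 0,"fingers": 2},
  ],
)

```text
clock: 13.32
ee_pos: [0.4496, 0.088, 0.0488]
tool_rot: [-3.139, 0.0, -1.676]
ft_force: [11.4, -1.4, -6.4]
width: 0.0238
```

The force has risen 6.5 N over 9 mm of hand travel, and Fz is growing, so the hook may be pitching in the grip. I'll look before going on.

```bash
python3 - <<'E'
from h import *
s,im,d=grab('wrist'); save(im,'w8.png'); np.savez('pics/w8.npz',im=im,d=d,p=s['ee_pos'],r=s['tool_rot']); print(s['clock'],s['ee_pos'],s['tool_rot'],s['ft_force'],s['ft_torque'],s['joint_positions'].round(2))
P=cloud('wrist',d,s['ee_pos'],s['tool_rot'])
for v in (5,30,60,100,150,190): print(v,P[v,254:258].mean(0).round(4))
z=np.load('pics/w7.npz');P=cloud('wrist',z['d'],z['p'],z['r'])
for v in (5,30,60,100,150,190): print(v,P[v,254:258].mean(0).round(4))
s,im,d=grab('scene'); crop(im,190,110,350,230,5,'s8.png');np.savez('pics/s8.npz',im=im,d=d)
print(env.sense()['ft_force'])
E
```

```text
13.325 [0.44962311 0.08796036 0.04876242] [-3.13932793e+00  4.35526725e-04 -1.67574066e+00] [11.36923818 -1.37713834 -6.36602747] [-0.24261866 -2.07170208 -0.07275508] [ 0.26  0.2  -0.59  2.05  0.14  0.92 -2.08]
5 [0.5535 0.076  0.0768]
30 [0.5455 0.0768 0.0771]
60 [0.5355 0.0779 0.0768]
100 [0.5214 0.0794 0.0769]
150 [0.5023 0.0814 0.0765]
190 [0.4859 0.0831 0.0766]
5 [0.6029 0.0711 0.0768]
30 [0.595  0.0719 0.0768]
60 [0.585  0.073  0.0769]
100 [0.5709 0.0744 0.0762]
150 [0.5519 0.0764 0.0768]
190 [0.5355 0.0781 0.0768]
[12.31838711 -1.11052715 -5.48357521]
```

View pics/w8.png

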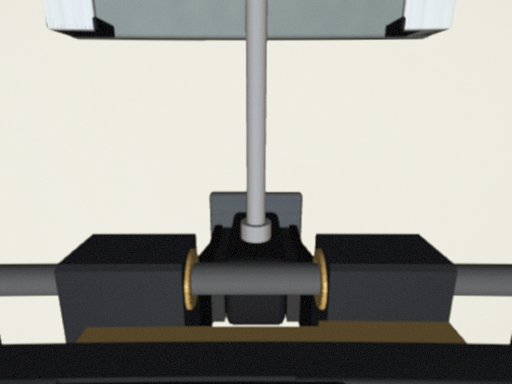

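View pics/s8.png

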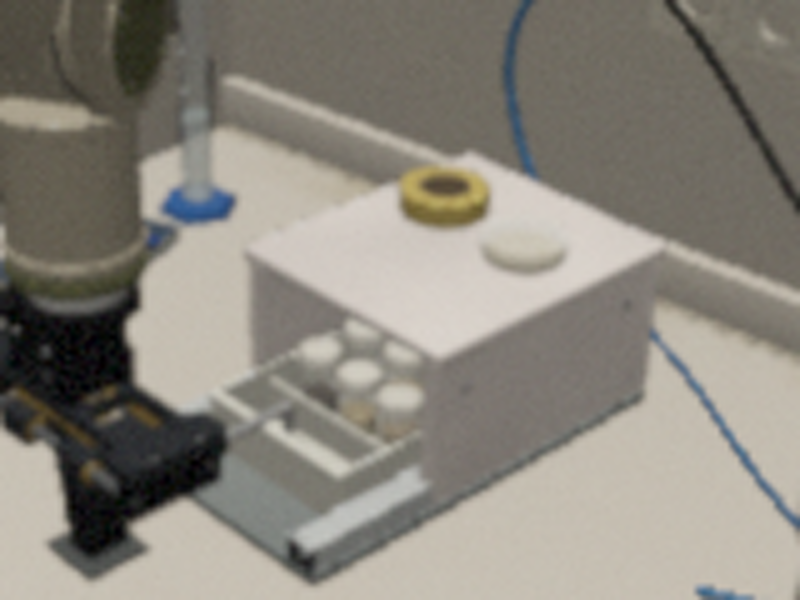

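The rod is still level and the claw well engaged, with the jars steady. A little further, to about 10 mm.

Call:
move_arm(
  steps=[
    {"tx": 0,"ty": 0.1,"tz": 0,"twist": 0,"fingers": 2},
    {"tx": 0,"ty": 0.2,"tz": 0,"twist": 0,"fingers": 2},
    {"tx": 0,"ty": 0.2,"tz": 0,"twist": 0,"fingers": 2},
  ],
)

```text
clock: 13.8
ee_pos: [0.4478, 0.0882, 0.0488]
tool_rot: [-3.139, 0.001, -1.676]
ft_force: [12.5, -1.4, -6.7]
width: 0.0239
```

```bash
python3 - <<'E'
from h import *
for i in range(3):
    s,im,d=grab('scene'); print(s['ee_pos'].round(4),s['ft_force'].round(2))
E
```

```text
[0.4478 0.0882 0.0488] [12.48 -1.42 -6.7 ]
[0.4478 0.0882 0.0488] [12.83 -2.62 -6.07]
[0.4478 0.0881 0.0488] [13.31 -1.74 -6.68]
```

Call:
move_arm(
  steps=[
    {"tx": 0,"ty": 0.1,"tz": 0,"twist": 0,"fingers": 2},
    {"tx": 0,"ty": 0.1,"tz": 0,"twist": 0,"fingers": 2},
  ],
)

```text
clock: 14.2
ee_pos: [0.4469, 0.0883, 0.0488]
tool_rot: [-3.139, 0.001, -1.676]
ft_force: [13.6, -2.1, -6.8]
width: 0.0236
```

```bash
python3 - <<'E'
from h import *
for i in range(3):
    s,im,d=grab('scene'); print(s['ee_pos'].round(4),s['ft_force'].round(2))
np.savez('pics/s9.npz',im=im,d=d)
E
```

```text
[0.4469 0.0883 0.0488] [13.6  -2.12 -6.75]
[0.447  0.0882 0.0488] [12.36 -1.33 -6.65]
[0.4469 0.0883 0.0488] [13.18 -1.87 -6.06]
```

Contact was at x≈0.4585. The buffers are pressed roughly 9–11 mm and the pull holds at ~13 N. Now I'll ease the claw back into the pocket to release.

Call:
move_arm(
  steps=[
    {"tx": 0,"ty": -0.2,"tz": 0,"twist": 0,"fingers": 2},
    {"tx": 0,"ty": -0.4,"tz": 0,"twist": 0,"fingers": 2},
    {"tx": 0,"ty": -0.6,"tz": 0,"twist": 0,"fingers": 2},
    {"tx": 0,"ty": -0.8,"tz": 0,"twist": 0,"fingers": 2},
    {"tx": 0,"ty": -1.1,"tz": 0,"twist": 0,"fingers": 2},
    {"tx": 0,"ty": -1.4,"tz": 0,"twist": 0,"fingers": 2},
    {"tx": 0,"ty": -1.8,"tz": 0,"twist": 0,"fingers": 2},
    {"tx": 0,"ty": -2,"tz": 0,"twist": 0,"fingers": 2},
  ],
)

```text
clock: 15.35
ee_pos: [0.4655, 0.0865, 0.0484]
tool_rot: [3.141, -0.0, -1.675]
ft_force: [-0.3, 0.5, -2.4]
width: 0.0238
```

```bash
python3 - <<'E'
from h import *
s,im,d=grab('scene'); print(s['ee_pos'].round(4),s['ft_force'].round(2)); crop(im,190,110,350,230,5,'s10.png');np.savez('pics/s10.npz',im=im,d=d)
E
```

```text
[0.4655 0.0865 0.0484] [-0.35  0.5  -2.38]
```

View pics/s10.png

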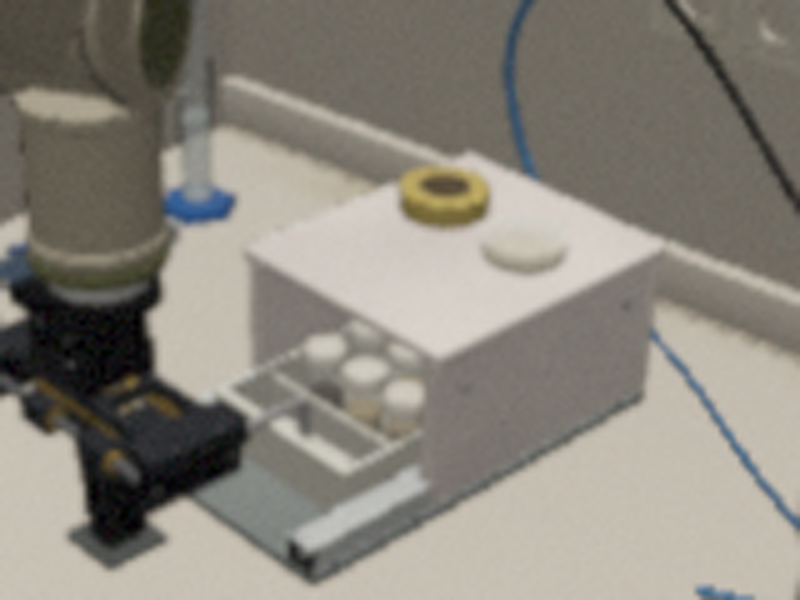

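The claw is free in mid-pocket, the force shows only the hook's weight, and the tray is holding. I'll lift it out.

Call:
move_arm(
  steps=[
    {"tx": 0,"ty": 0,"tz": -1,"twist": 0,"fingers": 2},
    {"tx": 0,"ty": 0,"tz": -3,"twist": 0,"fingers": 2},
    {"tx": 0,"ty": 0,"tz": -6,"twist": 0,"fingers": 2},
    {"tx": 0,"ty": 0,"tz": -9,"twist": 0,"fingers": 2},
    {"tx": 0,"ty": 0.5,"tz": -10,"twist": 0,"fingers": 2},
    {"tx": 0,"ty": 2,"tz": -10,"twist": 0,"fingers": 2},
  ],
)

```text
clock: 16.15
ee_pos: [0.4451, 0.0887, 0.1486]
tool_rot: [-3.141, 0.0, -1.675]
ft_force: [-0.4, 1.1, -1.9]
width: 0.0235
```

```bash
python3 - <<'E'
from h import *
s,im,d=grab('scene'); print(s['ee_pos'].round(4),s['tool_rot'],s['ft_force'].round(2)); crop(im,190,110,350,230,5,'s11.png');np.savez('pics/s11.npz',im=im,d=d)
E
```

```text
[0.4451 0.0887 0.1486] [-3.14103543e+00  2.15620431e-04 -1.67510826e+00] [-0.44  1.07 -1.87]
```

View pics/s11.png

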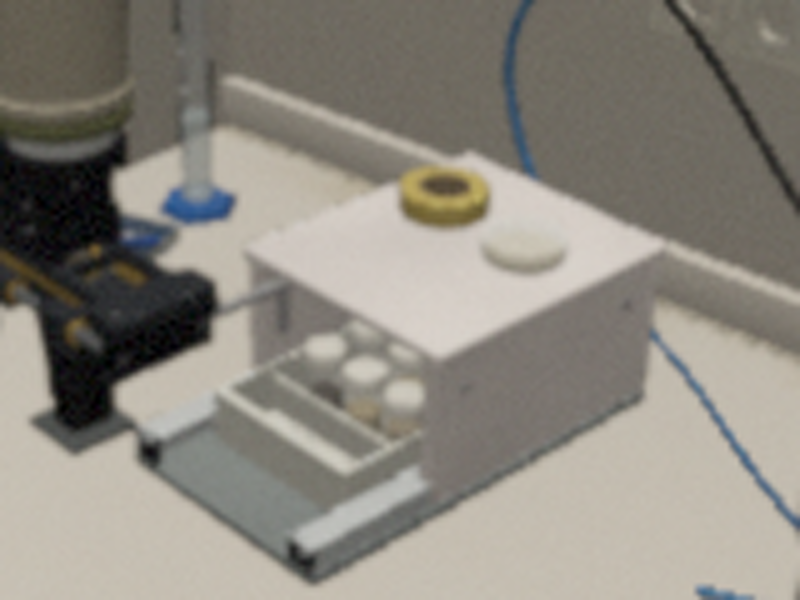

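The hook is clear of the tray. I'll carry it back to its original spot.

Call:
move_arm(
  steps=[
    {"tx": 4,"ty": -0.7,"tz": 0,"twist": -0.03,"fingers": 2},
    {"tx": 10,"ty": -1.7,"tz": 0,"twist": -0.03,"fingers": 2},
    {"tx": 16,"ty": -2.7,"tz": 0,"twist": -0.03,"fingers": 2},
    {"tx": 22,"ty": -3.7,"tz": 0,"twist": -0.03,"fingers": 2},
    {"tx": 28,"ty": -4.7,"tz": 0,"twist": -0.03,"fingers": 2},
    {"tx": 34,"ty": -5.7,"tz": 0,"twist": -0.03,"fingers": 2},
    {"tx": 38,"ty": -6.5,"tz": 0,"twist": -0.03,"fingers": 2},
    {"tx": 39.9,"ty": -6.7,"tz": 0,"twist": -0.03,"fingers": 2},
  ],
)

```text
clock: 17.2
ee_pos: [0.4692, -0.3167, 0.1469]
tool_rot: [3.139, 0.001, -1.647]
ft_force: [-0.9, 1.3, -1.9]
width: 0.0239
```

Call:
move_arm(
  steps=[
    {"tx": 0,"ty": 0,"tz": 3,"twist": 0,"fingers": 2},
    {"tx": 0,"ty": 0,"tz": 7,"twist": 0,"fingers": 2},
    {"tx": 0,"ty": 0,"tz": 10,"twist": 0,"fingers": 2},
    {"tx": 0,"ty": 0,"tz": 11.5,"twist": 0,"fingers": 2},
    {"tx": 0,"ty": 0,"tz": 12.5,"twist": 0,"fingers": 2},
    {"tx": 0,"ty": 0,"tz": 12.5,"twist": 0,"fingers": 2},
    {"tx": 0,"ty": 0,"tz": 12.5,"twist": 0,"fingers": 2},
  ],
)

```text
clock: 18.08
ee_pos: [0.4713, -0.3155, 0.0246]
tool_rot: [-3.14, -0.001, -1.645]
ft_force: [0.4, 0.7, -2.3]
width: 0.0241
```

Call:
move_arm(
  steps=[
    {"tx": 0,"ty": 0,"tz": 0.3,"twist": 0,"fingers": 2},
    {"tx": 0,"ty": 0,"tz": 0.6,"twist": 0,"fingers": 2},
    {"tx": 0,"ty": 0,"tz": 0.7,"twist": 0,"fingers": 2},
    {"tx": 0,"ty": 0,"tz": 0.7,"twist": 0,"fingers": 2},
  ],
)

```text
clock: 18.58
ee_pos: [0.4706, -0.3152, 0.0167]
tool_rot: [3.142, -0.0, -1.645]
ft_force: [-1.4, 1.3, 2.2]
width: 0.0239
```

Call:
move_arm(
  steps=[
    {"tx": 0,"ty": 0,"tz": 0.1,"twist": 0,"fingers": 2},
    {"tx": 0,"ty": 0,"tz": 0.1,"twist": 0,"fingers": 2},
  ],
)

```text
clock: 18.82
ee_pos: [0.4706, -0.3153, 0.0167]
tool_rot: [3.141, -0.0, -1.645]
ft_force: [-6.8, 3.9, 13.9]
width: 0.0237
```

It's seated. I'll take the press off again and open the fingers.

Call:
move_arm(
  steps=[
    {"tx": 0,"ty": 0,"tz": -0.1,"twist": 0,"fingers": 2},
    {"tx": 0,"ty": 0,"tz": -0.1,"twist": 0,"fingers": 2},
    {"tx": 0,"ty": 0,"tz": -0.1,"twist": 0,"fingers": 5.5},
    {"tx": 0,"ty": 0,"tz": -0.1,"twist": 0,"fingers": 5.5},
    {"tx": 0,"ty": 0,"tz": -0.1,"twist": 0,"fingers": 5.5},
    {"tx": 0,"ty": 0,"tz": -0.1,"twist": 0,"fingers": 5.5},
  ],
)

```text
clock: 19.58
ee_pos: [0.4707, -0.3152, 0.0165]
tool_rot: [-3.142, -0.0, -1.645]
ft_force: [-0.5, 0.5, 0.8]
width: 0.0521
```

Call:
move_arm(
  steps=[
    {"tx": 0,"ty": 0,"tz": -1,"twist": 0,"fingers": 5.5},
    {"tx": 0,"ty": 0,"tz": -3,"twist": 0,"fingers": 5.5},
    {"tx": 0,"ty": 0,"tz": -8,"twist": 0,"fingers": 5.5},
    {"tx": 0,"ty": 0,"tz": -13,"twist": 0,"fingers": 5.5},
    {"tx": 0,"ty": 2,"tz": -18,"twist": 0,"fingers": 5.5},
    {"tx": 3,"ty": 6,"tz": -19,"twist": 0,"fingers": 5.5},
    {"tx": 8,"ty": 7,"tz": -19,"twist": 0,"fingers": 5.5},
    {"tx": 10,"ty": 7,"tz": -19,"twist": 0,"fingers": 5.5},
  ],
)

```text
clock: 20.58
ee_pos: [0.3914, -0.4127, 0.2077]
tool_rot: [-3.141, -0.002, -1.649]
ft_force: [1.5, 0.1, 0.4]
width: 0.0551
```

```bash
python3 - <<'E'
from h import *
for n in ['scene','top','wrist']:
    s,im,d=grab(n); save(im,n+'12.png'); np.savez('pics/'+n+'12.npz',im=im,d=d)
print(s['clock'],s['ee_pos'],s['ft_force'])
R,t=campose('scene')
for f in ['s9','s10','s11','scene12']:
    z=np.load(f'pics/{f}.npz');P=cloud('scene',z['d']);m=(P[...,2]>.05)&(P[...,2]<.06)&(P[...,0]>.55)&(P[...,0]<.66)&(P[...,1]>.0)&(P[...,1]<.06)
    q=P[m];c=q[:,0]+q[:,1]*-.1;print(f,len(q),np.percentile(c,[2,10,50]).round(4))
E
```

```text
20.675 [ 0.39265495 -0.41159678  0.20676334] [ 0.14297469  0.28701926 -0.95655877]
s9 69 [0.5888 0.5905 0.5972]
s10 61 [0.5977 0.5988 0.6045]
s11 64 [0.5966 0.5984 0.6043]
scene12 62 [0.5971 0.5978 0.6036]
```

View pics/scene12.png

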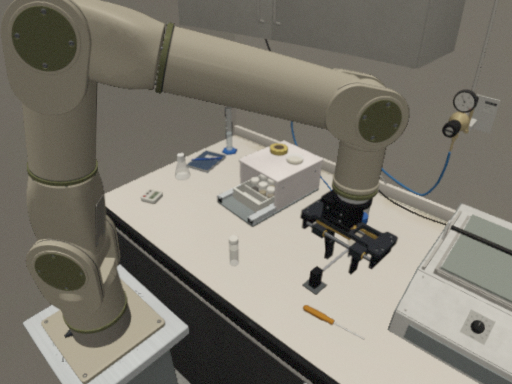

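View pics/top12.png

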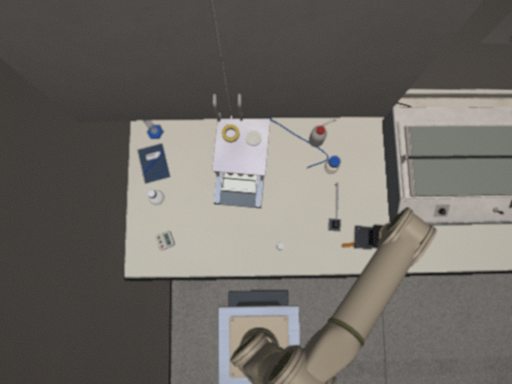

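View pics/wrist12.png

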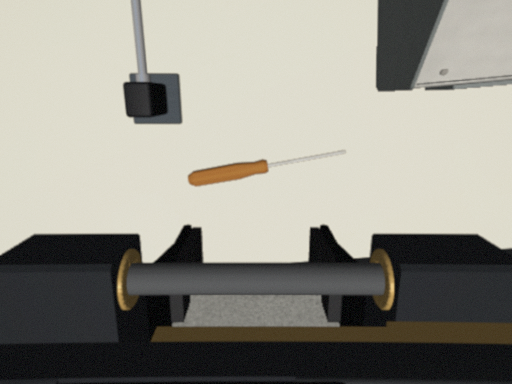

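The hook stands upright on its foot with the claw down, and the bystanders are unmoved. The tray crept back ~8 mm of the ~11 mm. Before handing in I'll check that more precisely, to be sure it still rests on the buffers.

```bash
python3 - <<'E'
from h import *
# project lip-edge fixed 3D patch shift: use ECC/phase-corr along motion on tray right part (crop ~ (325..430,440..500) -> px)
ims={f:cv2.cvtColor(np.load(f'pics/{f}.npz')['im'],cv2.COLOR_RGB2GRAY).astype(np.float32) for f in ['s7','s8','s9','s10','s11','scene12']}
c=env.calibration('scene')
a=np.array([[.60,.02,.057],[.60-.00995,.02+.001,.057]])
uv=cv2.projectPoints(a,c['rvec'],c['tvec'],K(c),c['distortion'])[0].reshape(-1,2);g=uv[1]-uv[0];print('px per 10mm forward',g,uv[0])
# template: the tray front right corner in s9
x0,y0,x1,y1=248,193,268,208
import scipy.ndimage as nd
from scipy.optimize import minimize_scalar
T=ims['s9'];vv,uu=np.mgrid[y0:y1,x0:x1]
for f in ims:
    def cost(mm):
        q=nd.map_coordinates(ims[f],[vv-g[1]*mm/10,uu-g[0]*mm/10],order=3);t=T[y0:y1,x0:x1]
        return 1-np.corrcoef(q.ravel(),t.ravel())[0,1]
    cs=[(cost(m),m) for m in np.arange(-10,60,.5)];b=min(cs)[1]
    r=minimize_scalar(cost,bounds=(b-.7,b+.7),method='bounded');print(f,'tray behind s9 by mm',round(r.x,2),'corr',round(1-r.fun,3))
E
```

```text
px per 10mm forward [-2.18397477  1.13942969] [255.04240506 201.92691364]
s7 tray behind s9 by mm 48.03 corr 0.89
s8 tray behind s9 by mm 2.43 corr 0.992
s9 tray behind s9 by mm -0.0 corr 1.0
s10 tray behind s9 by mm 7.12 corr 0.958
s11 tray behind s9 by mm 7.58 corr 0.982
scene12 tray behind s9 by mm 7.55 corr 0.983
```

```bash
python3 - <<'E'
from h import *
print(env.job_done(), env.sense()['clock'])
E
```

```text
the job is handed in; nothing more can be done
the job is handed in; nothing more can be done
```

The tray has been drawn forward onto the buffers and unhooked. The hook stands upright on the worktop, about 8 mm nearer the robot than where it started. I handed the job in at about 21 s of the 72 s.

- **Pull:** The drag was steady at about 5 N. It began to rise at TCP x≈0.459, which I took as buffer contact. I drew on for another 11–12 mm of hand travel, to a held pull of about 13 N. That suggests the buffers gave about 10 mm, well short of the 18 mm bottoming.
- **Release:** The claw came free and lifted out with only the hook's own weight on the sensor. The arm and gripper never touched the tray.
- **Last checks:** The final pictures show the hook on its foot, the other things where they were, and the gripper clear of everything. The tray had not moved between lifting the hook out and the last picture.
- **What disagreed:**
    - Near the end, the force rose slightly less than 1 N per mm of hand travel, so the 10 mm is good to about 1–2 mm.
    - After unhooking, the cameras show the tray crept back about 7.5–8 mm. It should therefore still press the buffers by about 3 mm, but that is worked out from the creep, not felt.
    - While setting the hook down, the last 1 mm pressed it onto the worktop with about 14 N. I took that off before opening the fingers.

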